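# Lower the tag press by one turn of its hand wheel

### The arm

A 6-joint arm with a two-finger parallel gripper is mounted at the origin on a cart in front of the work surface, level with it; the furniture and walls round the work are solid. World frame = base frame: x ahead of the robot, y to its left, z up, the work surface at z = 0. Lengths are in m, angles in rad, forces in N, time in s.
With the tool pointing down it reaches from about 0.275 to 0.725 m from the base axis. Payload 5.6 kg.
Tool frame: the origin (TCP) lies at the centre of the arm's flange, where the gripper is bolted on; the fingertips stand arm.tips_ahead ahead of it and the grasp point (between the pads) lies 155 mm ahead of it (arm.tips_ahead is the distance from the TCP to the fingertips, in m); z points along the fingers, y is the line along which they close (so a half turn about z gives the same grasp; the last joint's range is limited). The gripper opens to 85 mm and grips with 20 to 120 N. Pads are 22 mm wide; open, the fingers measure 114 mm over their backs; the gripper's body (76 mm by 85 mm) begins 54 mm behind the grasp point. The pads swing forward as they close: fully open they stand 13 mm farther back than shut.
Start: joints at [1.461, 0.255, 0.108, 0, -1.424, -0.285], TCP at [0.212, 0.508, 0.405] pointing down, gripper open.
Joint ranges: [-2.95, 2.95], [-1.21, 1.97], [-1.09, 1.5], [-2.87, 1.71], [-2.94, -0.07], [-3.05, 3.05]. Speed limits (rad/s): [2.57, 2.57, 3.14, 3.14, 3.14, 3.14].

### API

Orientations are given as a rotation vector (axis times angle).
In Python, from plant import arm gives the robot as it stands.
- The arm moves only by the tool drive_tool, never from a script. Its argument "commands" is text: rows parted by semicolons, each of 6 numbers parted by spaces: the shift along the tool's x, y, z each as a share of 80 cm, from -1 to 1, then the turn, a rotation vector about the tool's x, y, z each as a share of pi rad, from -1 to 1. In form: x y z ax ay az; .... A call has 1 to 20 rows; each row is the pose to reach, as a shift and turn from the pose commanded when the call began, along the tool's axes at that moment, turning the shorter way round; what a row does not reach only later rows make up. A row lasts 1/10 s, in which the tool goes at most 50 mm and 8.59 degrees, less where a joint would pass 70% of its speed; a pose out of reach is approached as far as the arm can. A call with a number of a shift or a turn outside -1 to 1 is refused whole. A call with a gripper value outside its range is refused whole. "grip" is the gripper command: -1 is fully open, 1 is shut, values between are in proportion, set as the call begins (left out, the last holds). The fingers move at their own pace and stop on an object; "newtons" is the grip in N (left out, the last holds). Time passes only in rows, so rows that repeat a pose let the fingers close. It gives the time, the measured TCP pose, the force, the opening and the grip force at its end, in the units of the state.
- arm.get_state(): the state, without advancing time (a new reading comes with each control period).
- arm.capture(name): name is "scene" or "side" or "wrist"; returns the picture (480x640x3 uint8, red, green, blue); there is no depth.
- arm.camera_info(name): a dict with "K" (3x3 intrinsics, pixels), "cam_to_world" (4x4, takes a point from camera to world coordinates); the wrist camera has in their place "mount" (4x4, takes a point from camera to tool coordinates, whose origin is the TCP and whose axes are the flange's). Camera axes: x right, y down, z forward; pixel columns grow to the right and rows downward; lengths in m; the calibration is good to about 2 mm. A picture is of the moment at which its call begins: read the wrist's pose just before it. camera_info takes no time and is no camera call.
- arm.sign_off(): hands the job in; it is judged then, once.
Trained networks look in the newest picture that a camera, given by its name, has taken for a name from the list of things; names that differ only in an ending like _2 or _b are one class to them, and where a whole thing is asked for, a point or a joint stands for the part that bears it (a point fixed in the world has none). Each returns a list of dicts, best first, with "confidence" (0 to 1); they miss things now and then, are a little off and sometimes report something else, mostly with a low value. They report only what shows in the picture. A call takes as long as a camera call.
- arm.boxes_of(camera, query): "pixel" ([column, row] in pixels, amid what is visible of it).
- arm.place_of(camera, query): "pixel" ([column, row] in pixels: a listed point, or the origin of a listed thing).
The state is a dict: "t": time; "q": joint angles; "qvel": joint speeds; "effort": joint torques, N m; "ee_pos": TCP position; "ee_rot": TCP orientation; "wrist_force": force on the tool from outside, world axes, zero at the start; "torque": the same for the moment, N m; "gripper_width": finger opening in m; "grasp_force": force on a finger pad.
Only numpy, scipy, OpenCV 4.12 (cv2) and the standard library are available. Lean on these libraries where they do the work, as an engineer would, in place of code of your own. Each camera call takes 0.05 s, during which the arm holds its last target. There are 200 camera calls.

### The job

Bring the ram of the small desk press down to the brass tag: push the hand wheel round clockwise, seen from above, by its upright red handle through exactly one full turn, so that the handle ends where it began. Only push the handle gently with the fingertips or the outside of the fingers, do not pinch it; leave the stapler, staple box, rubber stamp and sticky notes where they are, and end with the hand clear of the press.

Things in the scene. Friction and masses are not known exactly. Their poses are not given: they have to be found in the camera images.
- press: Desk press, fixed: blue gearbox and nose (up to 97 mm) on a grey foot plate. Origin on the desk under the wheel's axis; x points away from the nose, z up. The foot spans x = -155 to 75, y = -75 to 75 mm. A graduated cover of radius 46 mm under the wheel reaches 113 mm. The nose, at -x, holds a steel ram; a turn of the wheel lowers it 12.5 mm, from about 14 mm above a brass tag to just over it.
- wheel_centre (a point): Centre of the hand wheel, on its vertical axis, 124 mm above the desk. The wheel lies level: black rim of radius 75 mm (bar 14 mm thick, so its top is 131 mm above the desk), three steel spokes 11 mm thick, hub 30 mm wide that ends 134 mm above the desk.
- handle_mid (a point): A point on the axis of the upright red handle, 159 mm above the desk. The handle stands on the rim where a spoke ends, 75 mm from the wheel's axis: a round upright bar of 24 mm diameter (steel neck of 18 mm below 133 mm) that ends 184 mm above the desk. It spins freely about its own axis, like a crank sleeve.
- handwheel (a joint): Angle of the hand wheel in rad, growing clockwise seen from above; one turn is 6.283. At 0 the handle is over the nose (at -x of the press). It starts between -0.5 and 0.5 and stays where it is left. Stops at -0.9 and 7.3, well past one turn. Turning takes about 3.5 N at the handle, a little more when fast (0.25 N m friction, 0.04 N m s damping).
- rubber_stamp: Black rubber stamp with turned handle, 28 x 56 x 70 mm, stands loose beside the press; origin at its underside. Leave alone.
- sticky_notes: White block of sticky notes, 77 x 77 x 13 mm, loose; origin at its underside. Leave alone.
- stapler: Black stapler, 144 x 39 x 54 mm, loose; origin at its underside. Leave alone.
- staple_box: Small pale grey box of staples, 30 x 52 x 20 mm, loose; origin at its underside. Leave alone.
- handle: The red handle itself; origin at the rim's mid height (124 mm above the desk), on the handle's axis.

How it is judged:
By the outcome, as a careful person would: the job done as asked, in the order asked, and still so for the second after the job is handed in, with the robot touching nothing.
It also fails if it takes over 54 s, if anything falls off the work surface, if the arm or the gripper's body presses on something with over 40 N, if the wrist force passes 120 N, or if a joint passes its speed limit or range.

## Working session

There is one attempt and no reset: what is moved stays moved. The work goes in short steps, Python scripts to look and compute and a tool call to move; the robot and the scene stay as the last step left them, time stands still between calls to the robot, and variables do not carry over. Pictures are saved under pics/ and viewed, at most 10 in all, crops included, and the job is handed in when it is done.

Besides the shell and the picture viewer there is one more tool, called after ">>>" as a command line: name --argument value ..., lists and objects as JSON in quotes. drive_tool: Moves the arm, as the interface text tells. Shift numbers are shares of 80 cm and turn numbers shares of pi rad, none past 1 either way. Its arguments: {"type":"object","properties":{"commands":{"type":"string"},"grip":{"type":"number"},"newtons":{"type":"number"}},"required":["commands"]}

```bash
ls; mkdir -p pics; cat > h.py <<'E'
import numpy as np,cv2
from scipy.spatial.transform import Rotation as R
from plant import arm
def ray(cam,px,st=None):
    i=arm.camera_info(cam);K=np.array(i["K"])
    if "cam_to_world" in i: T=np.array(i["cam_to_world"])
    else:
        W=np.eye(4);W[:3,:3]=R.from_rotvec(st["ee_rot"]).as_matrix();W[:3,3]=st["ee_pos"];T=W@np.array(i["mount"])
    return T[:3,3],T[:3,:3]@np.linalg.inv(K)@[px[0],px[1],1]
def at(cam,px,z,st=None):
    o,d=ray(cam,px,st);return o+d*(z-o[2])/d[2]
E
python3 - <<'E'
from h import *
s=arm.get_state();print(s["t"],s["ee_pos"],s["ee_rot"],s["gripper_width"],arm.tips_ahead)
print(R.from_rotvec(s["ee_rot"]).as_matrix().round(3))
Z=dict(wheel_centre=.124,handle_mid=.159,handle=.124,press=0,rubber_stamp=0,sticky_notes=0,stapler=0,staple_box=0)
for c in("scene","side","wrist"):
    st=arm.get_state();im=arm.capture(c);cv2.imwrite(f"pics/{c}0.png",im[:,:,::-1])
    for n,z in Z.items():
        for r in arm.place_of(c,n)[:1]: print(c,n,np.round(r["pixel"]),round(r["confidence"],2),at(c,r["pixel"],z,st).round(3))
E
```

```text
pics
0.0 [0.21142178 0.50754928 0.40378745] [ 3.07866012e+00 -6.15920459e-01 -4.98547925e-04] 0.08560299829640136 0.1734
[[ 0.923 -0.385 -0.001]
 [-0.385 -0.923 -0.002]
 [ 0.     0.002 -1.   ]]
scene wheel_centre [329. 219.] 0.8 [0.537 0.176 0.124]
scene handle_mid [299. 224.] 0.8 [0.461 0.152 0.159]
scene handle [296. 236.] 0.89 [0.457 0.161 0.124]
scene press [328. 268.] 0.97 [0.529 0.165 0.   ]
scene rubber_stamp [239. 265.] 0.97 [0.366 0.261 0.   ]
scene sticky_notes [280. 233.] 0.62 [0.486 0.317 0.   ]
scene stapler [375. 291.] 0.94 [0.583 0.064 0.   ]
scene staple_box [339. 330.] 0.74 [0.471 0.016 0.   ]
side wheel_centre [315. 236.] 0.84 [0.533 0.179 0.124]
side handle_mid [284. 234.] 0.95 [0.462 0.16  0.159]
side handle [289. 257.] 0.79 [0.462 0.142 0.124]
side press [315. 290.] 0.85 [0.534 0.181 0.   ]
side rubber_stamp [221. 291.] 0.84 [0.376 0.272 0.   ]
side sticky_notes [269. 264.] 0.71 [0.495 0.309 0.   ]
side stapler [370. 316.] 0.83 [0.58  0.065 0.   ]
side staple_box [335. 356.] 0.68 [0.473 0.012 0.   ]
```

View pics/scene0.png

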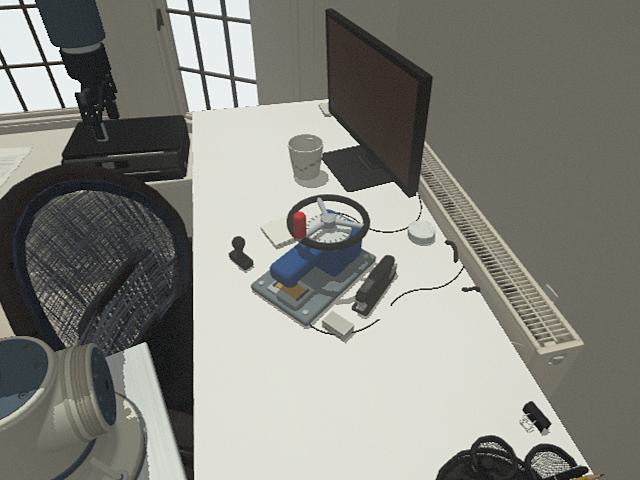

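View pics/side0.png

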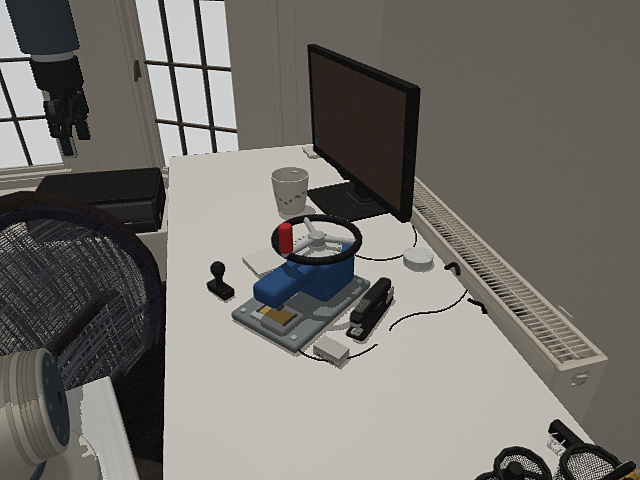

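The scene shows the press in mid-desk, with the red handle at (299,224) and the wheel hub at (329,219). The monitor's near corner is at about (417,195). The side view agrees, with the handle at (285,236) and the hub at (316,238). The network's points match both pictures.

```bash
python3 - <<'E'
from h import *
def tri(a,b):
    (o,d),(p,e)=ray("scene",a),ray("side",b)
    A=np.c_[d,-e];t=np.linalg.lstsq(A,p-o,rcond=None)[0];return ((o+d*t[0]+p+e*t[1])/2).round(3),np.linalg.norm(o+d*t[0]-p-e*t[1]).round(4)
for n,a,b in [("monlow",(417,195),(412,218)),("monlow far",(328,98),(310,146)),("montop",(432,76),(419,86)),("hub",(329,219),(315,236)),("hand",(299,224),(284,234)),("mugtop",(306,140),(290,174))]: print(n,tri(a,b))
print(np.array(arm.camera_info("wrist")["mount"]).round(3),arm.camera_info("wrist")["K"])
s=arm.get_state();M=R.from_rotvec(s["ee_rot"]).as_matrix()
for z in(.40,): print((M.T@(np.array([.42,.13,z])-s["ee_pos"])/.8).round(3))
E
```

```text
monlow (array([0.782, 0.206, 0.077]), np.float64(0.0017))
monlow far (array([ 0.983,  1.001, -0.06 ]), np.float64(0.0075))
montop (array([0.783, 0.225, 0.346]), np.float64(0.0012))
hub (array([0.535, 0.177, 0.124]), np.float64(0.0046))
hand (array([0.453, 0.136, 0.174]), np.float64(0.0016))
mugtop (array([0.676, 0.56 , 0.067]), np.float64(0.0007))
[[ 0.001 -0.961 -0.275  0.07 ]
 [ 1.     0.001  0.    -0.001]
 [ 0.    -0.275  0.961  0.031]
 [ 0.     0.     0.     1.   ]] [[420.80380739   0.         313.73562316]
 [  0.         420.80380739 240.99766424]
 [  0.           0.           1.        ]]
[0.422 0.336 0.006]
```

>>> drive_tool --commands "0.45 0.27 -0.045 0 0 0;0.45 0.27 -0.045 0 0 0;0.45 0.27 -0.045 0 0 0;0.45 0.27 -0.045 0 0 0;0.45 0.27 -0.045 0 0 0;0.45 0.27 -0.045 0 0 0;0.45 0.27 -0.045 0 0 0;0.45 0.27 -0.045 0 0 0;0.45 0.27 -0.045 0 0 0;0.45 0.27 -0.045 0 0 0;0.45 0.27 -0.045 0 0 0;0.45 0.27 -0.045 0 0 0;0.45 0.27 -0.045 0 0 0;0.45 0.27 -0.045 0 0 0" --grip 1 --newtons 20

```text
t: 2.75
ee_pos: [0.4603, 0.1705, 0.4407]
ee_rot: [-3.081, 0.614, 0.0]
wrist_force: [-0.3, -0.5, 1.1]
gripper_width: -0.0001
grasp_force: 0.0
```

```bash
cat > look.py <<'E'
from h import *
import sys
s=arm.get_state();im=arm.capture("wrist");cv2.imwrite(f"pics/{sys.argv[1]}.png",im[:,:,::-1])
print(s["t"],s["ee_pos"].round(4) if hasattr(s["ee_pos"],'round') else s["ee_pos"],s["gripper_width"],np.round(s["wrist_force"],1))
P={}
for n,z in dict(wheel_centre=.124,handle_mid=.159,handle=.124,press=0).items():
    for r in arm.place_of("wrist",n)[:1]:
        P[n]=at("wrist",r["pixel"],z,s); print(n,np.round(r["pixel"]),round(r["confidence"],2),P[n].round(4))
c=P["wheel_centre"][:2]
for n in("handle_mid","handle"):
    if n in P: v=P[n][:2]-c;print(n,"r",np.hypot(*v).round(4),"ang",np.degrees(np.arctan2(v[1],v[0])).round(1)%360)
# handle top by colour
m=cv2.inRange(cv2.cvtColor(im,cv2.COLOR_RGB2HSV),(0,130,60),(8,255,255))|cv2.inRange(cv2.cvtColor(im,cv2.COLOR_RGB2HSV),(172,130,60),(180,255,255))
ys,xs=np.nonzero(m);print("red",len(xs),xs.mean(),ys.mean()) if len(xs) else 0
E
python3 look.py w1
```

```text
2.75 [0.4603 0.1705 0.4407] -6.560033157460307e-05 [-0.3 -0.5  1.1]
wheel_centre [264. 125.] 0.88 [0.5353 0.1759 0.124 ]
handle_mid [341. 227.] 0.9 [0.461  0.1531 0.159 ]
handle [338. 213.] 0.71 [0.4618 0.1521 0.124 ]
press [282. 125.] 0.65 [0.5327 0.1736 0.    ]
handle_mid r 0.0778 ang 197.0
handle r 0.0773 ang 197.9
red 1665 341.47447447447445 226.07207207207207
```

View pics/w1.png

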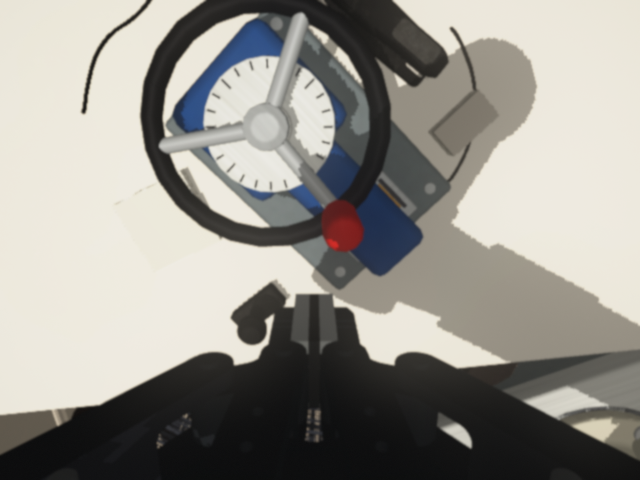

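The wrist view shows the hub at (265,126), the red handle at (341,226) and the closed fingertips at (314,300). It agrees with the networks: centre (0.535, 0.176), handle at about 197°. Next I go down behind the handle, on its counter-clockwise side.

>>> drive_tool --commands "0.054 0.047 0 0 0 0;0.054 0.047 0 0 0 0;0.054 0.047 0 0 0 0;0.054 0.047 0.05 0 0 0;0.054 0.047 0.1 0 0 0;0.054 0.047 0.138 0 0 0;0.054 0.047 0.138 0 0 0;0.054 0.047 0.138 0 0 0"

```text
t: 3.8
ee_pos: [0.4864, 0.119, 0.3313]
ee_rot: [3.08, -0.615, 0.001]
wrist_force: [0.2, -0.6, 0.3]
gripper_width: -0.0002
grasp_force: 0.0
```

```bash
cat > path.py <<'E'
from h import *
import sys
from scipy.optimize import brentq
C=np.array([.535,.176]);r=.075
s=arm.get_state();M=R.from_rotvec(s["ee_rot"]).as_matrix()
p=np.array(s["ee_pos"]);v=p[:2]-C;print(s["t"],p.round(4),"psi",np.degrees(np.arctan2(v[1],v[0]))%360,np.hypot(*v),np.round(s["wrist_force"],1))
pos=lambda a:C+r*np.array([np.cos(a),np.sin(a)])
def lag(psi):
    def f(l):
        d=pos(psi-l)-pos(psi);q=np.abs(M.T@[*d,0])[:2]
        return np.hypot(*np.maximum(q-[.011,.0145],0))-.012
    return brentq(f,.05,1.2)
if len(sys.argv)>1:
    a0,a1,n=map(float,sys.argv[1:4]);rows=[]
    for a in np.radians(np.linspace(a0,a1,int(n)+1)[1:]):
        t=M.T@(np.array([*pos(a),.33])-p)/.8;rows.append("%.4f %.4f %.4f 0 0 0"%tuple(t))
    print(";".join(rows))
    print("handle at end",np.degrees(a-lag(a)))
else:
    for a in range(230,-150,-20): print(a,np.degrees(lag(np.radians(a))).round(1),end="; ")
E
python3 path.py; python3 path.py 228 168 20
```

```text
3.8 [0.4864 0.119  0.3313] psi 229.5189240484891 0.07491886585414989 [ 0.2 -0.6  0.3]
230 19.9; 210 23.2; 190 21.9; 170 20.4; 150 21.4; 130 23.2; 110 20.9; 90 18.1; 70 17.7; 50 19.9; 30 23.2; 10 21.9; -10 20.4; -30 21.4; -50 23.2; -70 20.9; -90 18.1; -110 17.7; -130 19.9; 3.8 [0.4864 0.119  0.3313] psi 229.5189240484891 0.07491886585414989 [ 0.2 -0.6  0.3]
-0.0070 -0.0025 0.0016 0 0 0;-0.0115 -0.0044 0.0016 0 0 0;-0.0158 -0.0067 0.0016 0 0 0;-0.0201 -0.0091 0.0016 0 0 0;-0.0242 -0.0118 0.0015 0 0 0;-0.0282 -0.0147 0.0015 0 0 0;-0.0320 -0.0178 0.0015 0 0 0;-0.0356 -0.0210 0.0015 0 0 0;-0.0391 -0.0245 0.0015 0 0 0;-0.0424 -0.0281 0.0015 0 0 0;-0.0455 -0.0320 0.0015 0 0 0;-0.0484 -0.0359 0.0015 0 0 0;-0.0511 -0.0400 0.0015 0 0 0;-0.0535 -0.0443 0.0015 0 0 0;-0.0558 -0.0487 0.0015 0 0 0;-0.0578 -0.0531 0.0015 0 0 0;-0.0595 -0.0577 0.0015 0 0 0;-0.0611 -0.0624 0.0015 0 0 0;-0.0623 -0.0671 0.0015 0 0 0;-0.0634 -0.0719 0.0015 0 0 0
handle at end 147.6481992469585
```

>>> drive_tool --commands "-0.007 -0.0025 0.0015 0 0 0;-0.0115 -0.0045 0.0015 0 0 0;-0.016 -0.0065 0.0015 0 0 0;-0.02 -0.009 0.0015 0 0 0;-0.024 -0.012 0.0015 0 0 0;-0.028 -0.0145 0.0015 0 0 0;-0.032 -0.018 0.0015 0 0 0;-0.0355 -0.021 0.0015 0 0 0;-0.039 -0.0245 0.0015 0 0 0;-0.0425 -0.028 0.0015 0 0 0;-0.0455 -0.032 0.0015 0 0 0;-0.0485 -0.036 0.0015 0 0 0;-0.051 -0.04 0.0015 0 0 0;-0.0535 -0.0445 0.0015 0 0 0;-0.056 -0.0485 0.0015 0 0 0;-0.058 -0.053 0.0015 0 0 0;-0.0595 -0.0575 0.0015 0 0 0;-0.061 -0.0625 0.0015 0 0 0;-0.0625 -0.067 0.0015 0 0 0;-0.0635 -0.072 0.0015 0 0 0"

```text
t: 5.8
ee_pos: [0.4613, 0.1915, 0.3288]
ee_rot: [3.08, -0.616, -0.001]
wrist_force: [-1.3, -3.8, 0.5]
gripper_width: -0.0002
grasp_force: 1.8
```

```bash
python3 look.py w2; python3 path.py 168 104 20
```

```text
5.8 [0.4613 0.1915 0.3288] -0.00017846924284393228 [-1.3 -3.8  0.5]
wheel_centre [284. 110.] 0.62 [0.5342 0.1743 0.124 ]
handle_mid [241. 322.] 0.62 [0.4709 0.2169 0.159 ]
handle [258. 286.] 0.71 [0.4702 0.2154 0.124 ]
press [540. 110.] 0.67 [0.4732 0.0212 0.    ]
handle_mid r 0.0762 ang 146.1
handle r 0.076 ang 147.3
red 4951 243.45849323369018 318.04948495253484
6.05 [0.4615 0.1917 0.3289] psi 167.94310651282285 0.0751563970287394 [ 0.8  0.9 -0.9]
-0.0006 -0.0051 -0.0013 0 0 0;-0.0011 -0.0103 -0.0013 0 0 0;-0.0014 -0.0156 -0.0013 0 0 0;-0.0013 -0.0208 -0.0013 0 0 0;-0.0010 -0.0260 -0.0013 0 0 0;-0.0003 -0.0312 -0.0013 0 0 0;0.0006 -0.0364 -0.0013 0 0 0;0.0018 -0.0415 -0.0013 0 0 0;0.0033 -0.0465 -0.0013 0 0 0;0.0051 -0.0514 -0.0013 0 0 0;0.0071 -0.0562 -0.0013 0 0 0;0.0094 -0.0609 -0.0013 0 0 0;0.0120 -0.0655 -0.0013 0 0 0;0.0148 -0.0699 -0.0013 0 0 0;0.0179 -0.0741 -0.0012 0 0 0;0.0212 -0.0782 -0.0012 0 0 0;0.0247 -0.0821 -0.0012 0 0 0;0.0284 -0.0858 -0.0012 0 0 0;0.0323 -0.0892 -0.0012 0 0 0;0.0364 -0.0925 -0.0012 0 0 0
handle at end 84.22942326181254
```

View pics/w2.png

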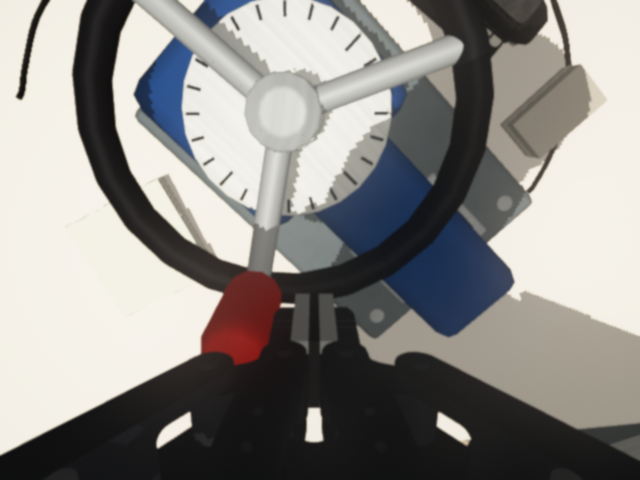

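The wrist view shows the fingertips (314,320) against the side of the handle (243,318), which has turned with them. The measured 147° matches my contact model's 147.6°, so I carry on.

>>> drive_tool --commands "-0.0005 -0.005 0 0 0 0;-0.001 -0.0105 0 0 0 0;-0.0015 -0.0155 0 0 0 0;-0.0015 -0.021 0 0 0 0;-0.001 -0.026 0 0 0 0;-0.0005 -0.031 0 0 0 0;0.0005 -0.0365 0 0 0 0;0.002 -0.0415 0 0 0 0;0.0035 -0.0465 0 0 0 0;0.005 -0.0515 0 0 0 0;0.007 -0.056 0 0 0 0;0.0095 -0.061 0 0 0 0;0.012 -0.0655 0 0 0 0;0.015 -0.07 0 0 0 0;0.018 -0.074 0 0 0 0;0.021 -0.078 0 0 0 0;0.0245 -0.082 0 0 0 0;0.0285 -0.086 0 0 0 0;0.0325 -0.089 0 0 0 0;0.0365 -0.0925 0 0 0 0"

```text
t: 8.05
ee_pos: [0.5172, 0.2485, 0.3291]
ee_rot: [-3.08, 0.616, 0.0]
wrist_force: [-2.9, -0.2, -0.8]
gripper_width: -0.0
grasp_force: 1.7
```

```bash
python3 path.py 104 40 20
```

```text
8.05 [0.5172 0.2485 0.3291] psi 103.80704844981278 0.0746895924653152 [-2.9 -0.2 -0.8]
0.0038 -0.0031 -0.0012 0 0 0;0.0083 -0.0059 -0.0012 0 0 0;0.0128 -0.0084 -0.0012 0 0 0;0.0176 -0.0106 -0.0012 0 0 0;0.0224 -0.0126 -0.0012 0 0 0;0.0274 -0.0143 -0.0012 0 0 0;0.0324 -0.0158 -0.0012 0 0 0;0.0375 -0.0169 -0.0012 0 0 0;0.0427 -0.0178 -0.0012 0 0 0;0.0479 -0.0183 -0.0012 0 0 0;0.0531 -0.0186 -0.0012 0 0 0;0.0584 -0.0186 -0.0012 0 0 0;0.0636 -0.0183 -0.0012 0 0 0;0.0688 -0.0177 -0.0012 0 0 0;0.0739 -0.0168 -0.0012 0 0 0;0.0790 -0.0156 -0.0012 0 0 0;0.0841 -0.0142 -0.0012 0 0 0;0.0890 -0.0124 -0.0012 0 0 0;0.0938 -0.0104 -0.0012 0 0 0;0.0986 -0.0081 -0.0012 0 0 0
handle at end 17.90399232329834
```

>>> drive_tool --commands "0.004 -0.003 0 0 0 0;0.0085 -0.006 0 0 0 0;0.013 -0.0085 0 0 0 0;0.0175 -0.0105 0 0 0 0;0.0225 -0.0125 0 0 0 0;0.0275 -0.0145 0 0 0 0;0.0325 -0.016 0 0 0 0;0.0375 -0.017 0 0 0 0;0.0425 -0.018 0 0 0 0;0.048 -0.0185 0 0 0 0;0.053 -0.0185 0 0 0 0;0.0585 -0.0185 0 0 0 0;0.0635 -0.0185 0 0 0 0;0.069 -0.0175 0 0 0 0;0.074 -0.017 0 0 0 0;0.079 -0.0155 0 0 0 0;0.084 -0.014 0 0 0 0;0.089 -0.0125 0 0 0 0;0.094 -0.0105 0 0 0 0;0.0985 -0.008 0 0 0 0"

```text
t: 10.05
ee_pos: [0.5923, 0.2237, 0.3292]
ee_rot: [-3.081, 0.616, -0.0]
wrist_force: [-3.2, 2.2, -0.9]
gripper_width: 0.0001
grasp_force: 2.1
```

```bash
python3 path.py 40 -24 20
```

```text
10.05 [0.5923 0.2237 0.3292] psi 39.786457604539194 0.07454484316551147 [-3.2  2.2 -0.9]
0.0045 0.0019 -0.0010 0 0 0;0.0090 0.0047 -0.0010 0 0 0;0.0132 0.0077 -0.0010 0 0 0;0.0173 0.0110 -0.0010 0 0 0;0.0212 0.0144 -0.0010 0 0 0;0.0249 0.0181 -0.0010 0 0 0;0.0284 0.0220 -0.0010 0 0 0;0.0317 0.0261 -0.0010 0 0 0;0.0347 0.0304 -0.0010 0 0 0;0.0375 0.0348 -0.0010 0 0 0;0.0401 0.0394 -0.0010 0 0 0;0.0423 0.0441 -0.0010 0 0 0;0.0443 0.0490 -0.0010 0 0 0;0.0461 0.0539 -0.0010 0 0 0;0.0476 0.0589 -0.0010 0 0 0;0.0487 0.0640 -0.0010 0 0 0;0.0496 0.0692 -0.0010 0 0 0;0.0502 0.0744 -0.0010 0 0 0;0.0505 0.0796 -0.0010 0 0 0;0.0506 0.0848 -0.0010 0 0 0
handle at end -44.79386363466763
```

>>> drive_tool --commands "0.0045 0.002 0 0 0 0;0.009 0.0045 0 0 0 0;0.013 0.0075 0 0 0 0;0.0175 0.011 0 0 0 0;0.021 0.0145 0 0 0 0;0.025 0.018 0 0 0 0;0.0285 0.022 0 0 0 0;0.0315 0.026 0 0 0 0;0.0345 0.0305 0 0 0 0;0.0375 0.035 0 0 0 0;0.04 0.0395 0 0 0 0;0.0425 0.044 0 0 0 0;0.0445 0.049 0 0 0 0;0.046 0.054 0 0 0 0;0.0475 0.059 0 0 0 0;0.0485 0.064 0 0 0 0;0.0495 0.069 0 0 0 0;0.05 0.0745 0 0 0 0;0.0505 0.0795 0 0 0 0;0.0505 0.085 0 0 0 0"

```text
t: 12.05
ee_pos: [0.6031, 0.1454, 0.3292]
ee_rot: [-3.08, 0.616, -0.0]
wrist_force: [2.0, 4.3, -0.8]
gripper_width: -0.0001
grasp_force: 2.0
```

```bash
python3 path.py -24 -88 20
```

```text
12.05 [0.6031 0.1454 0.3292] psi 335.7723543921351 0.07465317288474957 [ 2.   4.3 -0.8]
0.0002 0.0049 -0.0010 0 0 0;-0.0004 0.0101 -0.0010 0 0 0;-0.0012 0.0152 -0.0010 0 0 0;-0.0024 0.0203 -0.0010 0 0 0;-0.0038 0.0254 -0.0010 0 0 0;-0.0055 0.0303 -0.0010 0 0 0;-0.0075 0.0352 -0.0010 0 0 0;-0.0097 0.0399 -0.0010 0 0 0;-0.0122 0.0445 -0.0010 0 0 0;-0.0150 0.0490 -0.0010 0 0 0;-0.0180 0.0533 -0.0010 0 0 0;-0.0212 0.0574 -0.0010 0 0 0;-0.0247 0.0613 -0.0010 0 0 0;-0.0284 0.0650 -0.0010 0 0 0;-0.0322 0.0685 -0.0010 0 0 0;-0.0363 0.0718 -0.0010 0 0 0;-0.0406 0.0749 -0.0010 0 0 0;-0.0450 0.0777 -0.0010 0 0 0;-0.0495 0.0803 -0.0010 0 0 0;-0.0542 0.0826 -0.0010 0 0 0
handle at end -106.3083432821136
```

>>> drive_tool --commands "0 0.005 0 0 0 0;-0.0005 0.01 0 0 0 0;-0.001 0.015 0 0 0 0;-0.0025 0.0205 0 0 0 0;-0.004 0.0255 0 0 0 0;-0.0055 0.0305 0 0 0 0;-0.0075 0.035 0 0 0 0;-0.0095 0.04 0 0 0 0;-0.012 0.0445 0 0 0 0;-0.015 0.049 0 0 0 0;-0.018 0.0535 0 0 0 0;-0.021 0.0575 0 0 0 0;-0.0245 0.0615 0 0 0 0;-0.0285 0.065 0 0 0 0;-0.032 0.0685 0 0 0 0;-0.0365 0.072 0 0 0 0;-0.0405 0.075 0 0 0 0;-0.045 0.0775 0 0 0 0;-0.0495 0.0805 0 0 0 0;-0.054 0.0825 0 0 0 0"

```text
t: 14.05
ee_pos: [0.5375, 0.101, 0.3291]
ee_rot: [3.08, -0.616, -0.0]
wrist_force: [3.4, -1.3, 0.2]
gripper_width: -0.0002
grasp_force: 1.8
```

```bash
python3 path.py -88 -136 20; python3 look.py w3
```

```text
14.05 [0.5375 0.101  0.3291] psi 271.92721186909444 0.0750211443176065 [ 3.4 -1.3  0.2]
-0.0035 0.0015 -0.0011 0 0 0;-0.0072 0.0029 -0.0011 0 0 0;-0.0109 0.0042 -0.0011 0 0 0;-0.0147 0.0052 -0.0011 0 0 0;-0.0185 0.0062 -0.0011 0 0 0;-0.0223 0.0070 -0.0011 0 0 0;-0.0262 0.0076 -0.0011 0 0 0;-0.0301 0.0080 -0.0011 0 0 0;-0.0340 0.0083 -0.0011 0 0 0;-0.0379 0.0084 -0.0011 0 0 0;-0.0419 0.0084 -0.0011 0 0 0;-0.0458 0.0082 -0.0011 0 0 0;-0.0497 0.0078 -0.0011 0 0 0;-0.0536 0.0073 -0.0011 0 0 0;-0.0575 0.0066 -0.0011 0 0 0;-0.0613 0.0058 -0.0011 0 0 0;-0.0651 0.0047 -0.0011 0 0 0;-0.0688 0.0036 -0.0011 0 0 0;-0.0725 0.0022 -0.0011 0 0 0;-0.0762 0.0008 -0.0011 0 0 0
handle at end -157.28252067372333
14.05 [0.5375 0.101  0.3291] -0.00015098554789112282 [ 3.4 -1.3  0.2]
wheel_centre [170. 348.] 0.92 [0.5342 0.1757 0.124 ]
press [228. 265.] 0.65 [0.5308 0.1742 0.    ]
red 269 315.18959107806694 418.2230483271375
```

>>> drive_tool --commands "-0.0035 0.0015 0 0 0 0;-0.007 0.003 0 0 0 0;-0.011 0.004 0 0 0 0;-0.0145 0.005 0 0 0 0;-0.0185 0.006 0 0 0 0;-0.0225 0.007 0 0 0 0;-0.026 0.0075 0 0 0 0;-0.03 0.008 0 0 0 0;-0.034 0.0085 0 0 0 0;-0.038 0.0085 0 0 0 0;-0.042 0.0085 0 0 0 0;-0.046 0.008 0 0 0 0;-0.05 0.008 0 0 0 0;-0.0535 0.0075 0 0 0 0;-0.0575 0.0065 0 0 0 0;-0.061 0.006 0 0 0 0;-0.065 0.0045 0 0 0 0;-0.069 0.0035 0 0 0 0"

```text
t: 16.1
ee_pos: [0.4857, 0.1201, 0.3292]
ee_rot: [3.08, -0.616, 0.0]
wrist_force: [4.1, -1.4, -1.4]
gripper_width: -0.0001
grasp_force: 2.0
```

```bash
python3 path.py -131.2 -117 4; python3 -c "
from h import *
s=arm.get_state();M=R.from_rotvec(s['ee_rot']).as_matrix();print((M.T@(np.array([.4603,.1705,.4407])-s['ee_pos'])/.8).round(4))"
```

```text
16.1 [0.4857 0.1201 0.3292] psi 228.6036044863008 0.07458265502653583 [ 4.1 -1.4 -1.4]
0.0057 0.0023 -0.0010 0 0 0;0.0113 0.0036 -0.0010 0 0 0;0.0171 0.0046 -0.0010 0 0 0;0.0228 0.0052 -0.0010 0 0 0
handle at end -135.14209026996784
[-0.0535 -0.046  -0.1394]
```

Back off, rise to the earlier viewing pose and measure.

>>> drive_tool --commands "0.0055 0.0025 0 0 0 0;0.0115 0.0035 0 0 0 0;0.017 0.0045 0 0 0 0;0.017 0.0045 -0.05 0 0 0;0.017 0.0045 -0.1 0 0 0;0.017 0.0045 -0.1395 0 0 0;-0.0535 -0.046 -0.1395 0 0 0;-0.0535 -0.046 -0.1395 0 0 0;-0.0535 -0.046 -0.1395 0 0 0;-0.0535 -0.046 -0.1395 0 0 0;-0.0535 -0.046 -0.1395 0 0 0"

```text
t: 17.2
ee_pos: [0.4609, 0.1699, 0.4405]
ee_rot: [3.08, -0.617, -0.001]
wrist_force: [-0.6, -0.6, 0.5]
gripper_width: -0.0002
grasp_force: 0.0
```

```bash
python3 look.py w4
```

```text
17.2 [0.4609 0.1699 0.4405] -0.00020503220121935247 [-0.6 -0.6  0.5]
wheel_centre [264. 126.] 0.91 [0.5348 0.1749 0.124 ]
handle_mid [358. 207.] 0.94 [0.4691 0.1381 0.159 ]
handle [351. 196.] 0.78 [0.4695 0.1389 0.124 ]
press [279. 129.] 0.98 [0.531  0.1765 0.    ]
handle_mid r 0.0753 ang 209.2
handle r 0.0746 ang 208.8
red 1672 359.558014354067 208.6244019138756
```

View pics/w4.png

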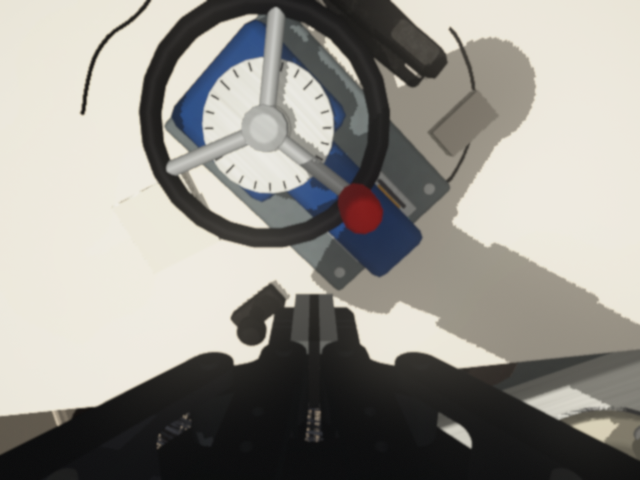

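The wrist view is from the earlier pose: the handle, now at (359,209), is about 12° short of its start at (341,226), and the loose items have not moved. I'll work out the remaining angle exactly from the red centroids.

```bash
python3 - <<'E'
from h import *
for n,p,q,rv in(("w1",(341.47,226.07),[.4603,.1705,.4407],[-3.081,.614,0]),("w4",(359.56,208.62),[.4609,.1699,.4405],[3.08,-.617,-.001])):
  for z in(.160,.168):
    a=at("wrist",p,z,dict(ee_pos=q,ee_rot=rv))[:2]-[.535,.176];print(n,z,np.hypot(*a),np.degrees(np.arctan2(a[1],a[0]))%360)
  im=cv2.imread(f"pics/{n}.png")
  g=cv2.cvtColor(im,cv2.COLOR_BGR2GRAY);globals()[n]=g
s=arm.get_state();M=R.from_rotvec(s['ee_rot']).as_matrix()
import sys;sys.argv=['x'];import path
print()
for a in np.arange(-136,-146,-1): print(a,np.degrees(np.radians(a)-path.lag(np.radians(a))).round(2)+360,end="; ")
C=path
print([tuple((M.T@(np.array([*C.pos(np.radians(a)),z])-s['ee_pos'])/.8).round(4)) for a,z in((-117,.44),(-117,.33),(-126,.33),(-131,.33),(-136,.33),(-139,.33),(-140,.33),(-141,.33),(-142,.33),(-143,.33))])
E
```

```text
w1 0.16 0.07732852635267844 197.75393438481635
w1 0.168 0.07546705230393794 198.41460767654448
w4 0.16 0.07749084906578901 209.66782740008094
w4 0.168 0.0757849463891344 210.23921726963877
17.45 [0.4608 0.1699 0.4406] psi 184.66375368023895 0.07444338676602885 [ 0.6 -0.5 -0.3]
230 19.9; 210 23.1; 190 21.9; 170 20.4; 150 21.4; 130 23.2; 110 20.9; 90 18.2; 70 17.7; 50 19.9; 30 23.1; 10 21.9; -10 20.4; -30 21.4; -50 23.2; -70 20.9; -90 18.2; -110 17.7; -130 19.9; 
-136 202.73; -137 201.5; -138 200.29; -139 199.09; -140 197.91; -141 196.75; -142 195.59; -143 194.46; -144 193.33; -145 192.22; [(np.float64(0.0756), np.float64(0.0508), np.float64(0.0007)), (np.float64(0.0756), np.float64(0.0507), np.float64(0.1382)), (np.float64(0.0611), np.float64(0.0485), np.float64(0.1382)), (np.float64(0.0532), np.float64(0.0462), np.float64(0.1382)), (np.float64(0.0455), np.float64(0.0433), np.float64(0.1382)), (np.float64(0.0411), np.float64(0.0413), np.float64(0.1382)), (np.float64(0.0396), np.float64(0.0405), np.float64(0.1382)), (np.float64(0.0382), np.float64(0.0397), np.float64(0.1382)), (np.float64(0.0368), np.float64(0.039), np.float64(0.1382)), (np.float64(0.0353), np.float64(0.0381), np.float64(0.1382))]
```

>>> drive_tool --commands "0.0755 0.051 0 0 0 0;0.0755 0.051 0 0 0 0;0.0755 0.051 0.05 0 0 0;0.0755 0.051 0.1 0 0 0;0.0755 0.051 0.138 0 0 0;0.0755 0.051 0.138 0 0 0;0.061 0.0485 0.138 0 0 0;0.057 0.0475 0.138 0 0 0;0.053 0.046 0.138 0 0 0;0.0495 0.045 0.138 0 0 0;0.0455 0.0435 0.138 0 0 0;0.0425 0.042 0.138 0 0 0;0.0395 0.0405 0.138 0 0 0;0.038 0.0395 0.138 0 0 0;0.038 0.0395 0.138 0 0 0;0.038 0.0395 0.138 0 0 0"

```text
t: 19.05
ee_pos: [0.4762, 0.1295, 0.3299]
ee_rot: [3.08, -0.616, -0.002]
wrist_force: [1.1, -1.5, 1.6]
gripper_width: 0.0002
grasp_force: 1.1
```

```bash
python3 path.py
```

```text
19.05 [0.4762 0.1295 0.3299] psi 218.32704014765037 0.07493435026252444 [ 1.1 -1.5  1.6]
230 19.9; 210 23.1; 190 21.9; 170 20.4; 150 21.4; 130 23.2; 110 20.9; 90 18.1; 70 17.7; 50 19.9; 30 23.1; 10 21.9; -10 20.4; -30 21.4; -50 23.2; -70 20.9; -90 18.1; -110 17.7; -130 19.9;
```

>>> drive_tool --commands "0.008 0.004 0 0 0 0;0.016 0.007 0 0 0 0;0.03 0.01 0 0 0 0;0.03 0.01 -0.05 0 0 0;0.03 0.01 -0.1 0 0 0;0.03 0.01 -0.138 0 0 0;-0.038 -0.0395 -0.138 0 0 0;-0.038 -0.0395 -0.138 0 0 0;-0.038 -0.0395 -0.138 0 0 0;-0.038 -0.0395 -0.138 0 0 0;-0.038 -0.0395 -0.138 0 0 0"

```text
t: 20.15
ee_pos: [0.4611, 0.1698, 0.4404]
ee_rot: [3.08, -0.617, -0.001]
wrist_force: [0.0, -0.8, -0.7]
gripper_width: -0.0004
grasp_force: 0.0
```

```bash
python3 look.py w5
```

```text
20.15 [0.4611 0.1698 0.4404] -0.00037585496567167246 [ 0.  -0.8 -0.7]
wheel_centre [264. 124.] 0.8 [0.5361 0.1741 0.124 ]
handle_mid [343. 226.] 0.77 [0.4612 0.151  0.159 ]
handle [342. 211.] 0.88 [0.4629 0.1486 0.124 ]
press [281. 132.] 0.79 [0.5282 0.1756 0.    ]
handle_mid r 0.0784 ang 197.1
handle r 0.0775 ang 199.2
red 1665 343.4384384384384 225.14114114114113
```

View pics/w5.png

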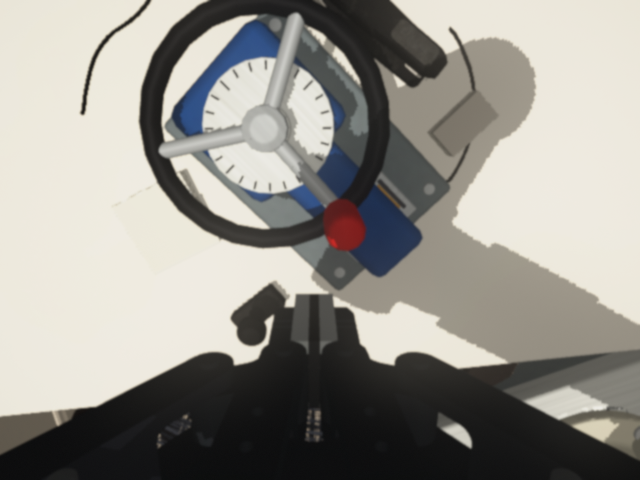

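The handle is at (343.4,225.1) against (341.5,226.1) at the start, so it is about 1° short. I'll nudge it by that much from the same commanded pose.

>>> drive_tool --commands "0.0755 0.051 0 0 0 0;0.0755 0.051 0 0 0 0;0.0755 0.051 0.05 0 0 0;0.0755 0.051 0.1 0 0 0;0.0755 0.051 0.138 0 0 0;0.0755 0.051 0.138 0 0 0;0.061 0.0485 0.138 0 0 0;0.053 0.046 0.138 0 0 0;0.0455 0.0435 0.138 0 0 0;0.0425 0.042 0.138 0 0 0;0.0395 0.0405 0.138 0 0 0;0.038 0.0395 0.138 0 0 0;0.0365 0.0387 0.138 0 0 0;0.0365 0.0387 0.138 0 0 0;0.0365 0.0387 0.138 0 0 0"

```text
t: 21.9
ee_pos: [0.4759, 0.1304, 0.3306]
ee_rot: [3.08, -0.616, 0.002]
wrist_force: [2.6, -2.0, 1.7]
gripper_width: -0.0001
grasp_force: 1.5
```

>>> drive_tool --commands "0.008 0.004 0 0 0 0;0.016 0.007 0 0 0 0;0.03 0.01 0 0 0 0;0.03 0.01 -0.05 0 0 0;0.03 0.01 -0.1 0 0 0;0.03 0.01 -0.138 0 0 0;-0.0365 -0.0387 -0.138 0 0 0;-0.0365 -0.0387 -0.138 0 0 0;-0.0365 -0.0387 -0.138 0 0 0;-0.0365 -0.0387 -0.138 0 0 0;-0.0365 -0.0387 -0.138 0 0 0;-0.0365 -0.0387 -0.138 0 0 0;-0.0365 -0.0387 -0.138 0 0 0"

```text
t: 23.2
ee_pos: [0.4609, 0.1699, 0.4406]
ee_rot: [3.08, -0.618, -0.0]
wrist_force: [-0.2, 1.1, -0.8]
gripper_width: -0.0003
grasp_force: 0.0
```

```bash
python3 look.py w6; python3 - <<'E'
import cv2,numpy as np
a=cv2.imread("pics/w1.png",0).astype(np.float32)
for n in("w5","w6"):
    b=cv2.imread(f"pics/{n}.png",0).astype(np.float32)
    # static desk patch (stapler/box side) vs spoke tip patches
    for nm,(x,y,w,h) in dict(static=(380,20,120,160),nose=(370,215,70,80),spokes_polar=None or (0,0,0,0)).items():
        if w: print(n,nm,np.round(cv2.phaseCorrelate(a[y:y+h,x:x+w].copy(),b[y:y+h,x:x+w].copy(),cv2.createHanningWindow((w,h),cv2.CV_32F)),2) if 0 else np.round(cv2.phaseCorrelate(a[y:y+h,x:x+w].copy(),b[y:y+h,x:x+w].copy())[0],2))
    P=[cv2.warpPolar(i,(110,1440),(265,127),110,0)[:,70:95].copy() for i in(a,b)]
    print(n,"spoke rotation deg",cv2.phaseCorrelate(*P)[0][1]/4)
E
```

```text
23.2 [0.4609 0.1699 0.4406] -0.0002597051327514514 [-0.2  1.1 -0.8]
wheel_centre [264. 127.] 0.9 [0.5347 0.1751 0.124 ]
handle_mid [343. 225.] 0.84 [0.462  0.1505 0.159 ]
handle [338. 212.] 0.76 [0.463  0.1513 0.124 ]
press [282. 128.] 0.57 [0.5315 0.1739 0.    ]
handle_mid r 0.0768 ang 198.7
handle r 0.0756 ang 198.4
red 1670 342.82994011976047 225.38443113772456
w5 static [-1.05  0.42]
w5 nose [-0.57  0.66]
w5 spoke rotation deg 0.04444514062655003
w6 static [-0.99  0.35]
w6 nose [-0.47  0.55]
w6 spoke rotation deg 0.03453921502597268
```

```bash
python3 - <<'E'
import cv2,numpy as np
for n in("w1","w4","w5","w6"):
    g=cv2.imread(f"pics/{n}.png",0)
    out=[]
    for (x,y,w,h) in ((255,0,75,45),(148,125,45,65)):
        p=(g[y:y+h,x:x+w]).astype(float)
        Y,X=np.mgrid[y:y+h,x:x+w]; r=np.hypot(X-265,Y-122); 
        m=(p>110)&(p<235)&(r>88)&(r<112)
        # keep largest blob
        k,l,st,c=cv2.connectedComponentsWithStats(m.astype(np.uint8)); i=1+np.argmax(st[1:,4]); out.append((c[i]+[x,y]).round(2).tolist()+[int(st[i,4])])
    print(n,out)
ims=[cv2.resize(cv2.imread(f"pics/{n}.png")[0:270,130:440],None,fx=1.25,fy=1.25) for n in("w1","w6")]
cv2.imwrite("pics/cmp.png",np.hstack(ims))
E
```

```text
w1 [[305.59, 31.26, 683], [176.27, 153.86, 930]]
w4 [[274.65, 22.95, 390], [176.42, 156.45, 1030]]
w5 [[295.79, 29.0, 471], [175.81, 155.09, 1043]]
w6 [[296.25, 29.02, 465], [175.89, 155.0, 1025]]
```

View pics/cmp.png

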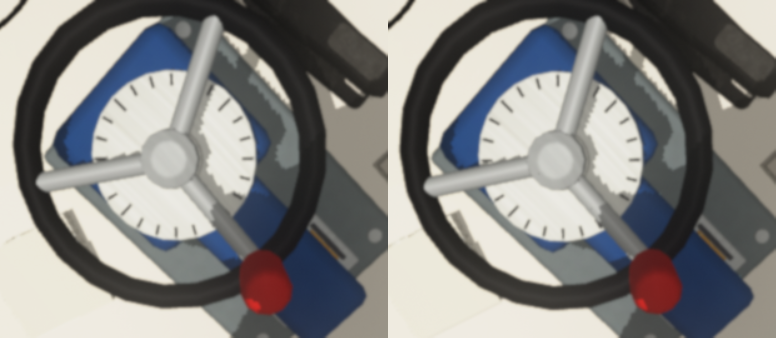

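The comparison puts w1 on the left and w6 on the right. They look almost the same; the upper spoke tip is at (213,20) against (597,20), and a shift that small needs a sub-pixel fit.

```bash
cat > ecc.py <<'E'
import cv2,numpy as np,sys
a=cv2.imread("pics/w1.png",0);H=cv2.imread("pics/w1.png")
m=np.zeros_like(a)
for p,w in(((302,20),22),((162,146),22)): cv2.line(m,(265,127),p,255,w)
cv2.line(m,(265,127),(325,195),255,22); cv2.circle(m,(265,127),26,255,-1)
m2=np.zeros_like(a);cv2.rectangle(m2,(395,20),(500,180),255,-1);cv2.rectangle(m2,(360,200),(440,290),255,-1)
for n in sys.argv[1:]:
    b=cv2.imread(f"pics/{n}.png",0)
    for nm,k in(("wheel",m),("static",m2)):
        W=np.eye(2,3,dtype=np.float32)
        try:
            cc,W=cv2.findTransformECC(a,b,W,cv2.MOTION_EUCLIDEAN,(3,300,1e-6),k,5)
            print(n,nm,"cc",round(cc,4),"rot deg",np.degrees(np.arctan2(W[1,0],W[0,0])).round(2),"hub shift",(W@[265,127,1]-[265,127]).round(2))
        except cv2.error as e: print(n,nm,"fail")
E
python3 ecc.py w5 w6
```

```text
w5 wheel cc 0.984 rot deg -1.89 hub shift [-0.89  1.49]
w5 static cc 0.9984 rot deg -0.24 hub shift [-0.93  1.19]
w6 wheel cc 0.9896 rot deg -1.54 hub shift [-0.79  1.22]
w6 static cc 0.9987 rot deg -0.23 hub shift [-0.86  1.05]
```

Still about 1.3° short. One more small nudge.

>>> drive_tool --commands "0.0755 0.051 0 0 0 0;0.0755 0.051 0 0 0 0;0.0755 0.051 0.05 0 0 0;0.0755 0.051 0.1 0 0 0;0.0755 0.051 0.138 0 0 0;0.0755 0.051 0.138 0 0 0;0.061 0.0485 0.138 0 0 0;0.053 0.046 0.138 0 0 0;0.0455 0.0435 0.138 0 0 0;0.0425 0.042 0.138 0 0 0;0.0395 0.0405 0.138 0 0 0;0.038 0.0395 0.138 0 0 0;0.0365 0.0387 0.138 0 0 0;0.0345 0.0377 0.138 0 0 0;0.0345 0.0377 0.138 0 0 0;0.0345 0.0377 0.138 0 0 0"

```text
t: 25.05
ee_pos: [0.4746, 0.1317, 0.3305]
ee_rot: [3.08, -0.616, 0.001]
wrist_force: [2.1, -2.7, 1.9]
gripper_width: 0.0002
grasp_force: 1.6
```

>>> drive_tool --commands "0.008 0.004 0 0 0 0;0.016 0.007 0 0 0 0;0.03 0.01 0 0 0 0;0.03 0.01 -0.05 0 0 0;0.03 0.01 -0.1 0 0 0;0.03 0.01 -0.138 0 0 0;-0.0345 -0.0377 -0.138 0 0 0;-0.0345 -0.0377 -0.138 0 0 0;-0.0345 -0.0377 -0.138 0 0 0;-0.0345 -0.0377 -0.138 0 0 0;-0.0345 -0.0377 -0.138 0 0 0;-0.0345 -0.0377 -0.138 0 0 0;-0.0345 -0.0377 -0.138 0 0 0"

```text
t: 26.35
ee_pos: [0.4609, 0.1699, 0.4405]
ee_rot: [3.08, -0.617, -0.0]
wrist_force: [0.1, -0.4, 1.4]
gripper_width: 0.0002
grasp_force: 0.0
```

```bash
python3 look.py w7; python3 ecc.py w7
```

```text
26.35 [0.4609 0.1699 0.4405] 0.0002446359390009093 [ 0.1 -0.4  1.4]
wheel_centre [268. 125.] 0.78 [0.5348 0.1723 0.124 ]
handle_mid [341. 225.] 0.84 [0.4621 0.1516 0.159 ]
handle [336. 212.] 0.78 [0.4634 0.1529 0.124 ]
press [279. 131.] 0.76 [0.5295 0.1775 0.    ]
handle_mid r 0.0756 ang 195.9
handle r 0.0741 ang 195.2
red 1669 340.49370880766924 227.29538645895747
w7 wheel cc 0.9969 rot deg -0.08 hub shift [-0.82  1.37]
w7 static cc 0.9988 rot deg -0.21 hub shift [-0.84  1.  ]
```

```bash
python3 -c "
from plant import arm
print(arm.sign_off())"
```

```text
the job is handed in; nothing more can be done
None
```

The hand wheel went one full clockwise turn, and the handle ended within about 0.2° of where it started by my image comparison. I pushed only with the shut fingers, left the other items where they were, and handed in at about 26 s with the hand clear above the press; I did not check the ram against the tag directly.

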